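Snap a blood tube into the clips of a shaker

ROBOT

A 7-joint arm with a two-finger parallel gripper is mounted at the origin on a cart in front of the work surface, level with it; the furniture and walls round the work are solid. World frame = base frame: x ahead of the robot, y to its left, z up, the work surface at z = 0. Lengths are in m, angles in rad, forces in N, time in s.
With the tool pointing down it reaches from about 0.4 to 0.85 m from the base axis. Payload 6.9 kg.
Tool frame: the origin (TCP) lies midway between the tips of the shut fingers; the grasp point (between the pads) lies behind it (ctrl.pinch_z is the z of the grasp point in the tool frame, in m); z points along the fingers, y is the line along which they close (so a half turn about z gives the same grasp; the last joint's range is limited). The gripper opens to 85 mm and grips with 20 to 120 N. Pads are 22 mm wide; open, the fingers measure 114 mm over their backs; the gripper's body (76 mm by 85 mm) begins 54 mm behind the grasp point. The pads swing forward as they close: fully open they stand 13 mm farther back than shut.
Start: joints at [1.262, 0.507, -0.238, 1.5, 0.126, 1.149, -0.155], TCP at [0.251, -0.572, 0.231] pointing down, gripper open.
Joint ranges: [-3.08, 3.08], [-0.24, 2.05], [-1.43, 1.35], [0, 2.5], [-1.52, 4.66], [0.17, 1.96], [-2.89, 2.89]. Speed limits (rad/s): [2.39, 2.39, 3.14, 3.14, 3.14, 3.14, 3.14].

INTERFACE

Orientations are given as a unit quaternion [w, x, y, z].
In Python, from station import ctrl, get_state, vision, ticket, models gives the robot as it stands. Calls block until the motion is done:
- ctrl.movep(position, orientation): joint-space move of the TCP to a pose.
- ctrl.movel(position, frame=None, max_speed=0.15): straight line of the TCP; frame=None keeps the orientation; max_speed is the mean speed in m/s.
- ctrl.set_joints(angles): joint-space move.
- ctrl.ungrasp() and ctrl.close_gripper(force=None): open the fingers fully, or close them until they stop; force is the grip in N (None keeps the last).
- ctrl.pause(seconds).
- ctrl.ik(position, orientation): joint angles nearest the present ones, or None.
- get_state(): the state.
- vision.grab_frame(name): name is "side" or "top"; returns (picture, depth): 400x640x3 uint8, blue, green, red; 400x640 float32, m along the optical axis (not along the pixel's ray), 0 where there is no reading.
- vision.camera_info(name): a dict with "mtx" (3x3 intrinsics, pixels), "R" (3x3) and "t" (3): a world point X has camera coordinates R X + t. Camera axes: x right, y down, z forward; pixel columns grow to the right and rows downward; lengths in m; the calibration is good to about 2 mm. A picture is of the moment at which its call begins. camera_info takes no time and is no camera call.
A pose or a line that the arm cannot do raises ctrl.Unreachable and nothing moves.
- ticket.close_job(): hands the job in; it is judged then, once.
Trained networks look in the newest picture that a camera, given by its name, has taken for a name from the list of things; names that differ only in an ending like _2 or _b are one class to them, and where a whole thing is asked for, a point or a joint stands for the part that bears it (a point fixed in the world has none). Each returns a list of dicts, best first, with "p" (0 to 1); they miss things now and then, are a little off and sometimes report something else, mostly with a low value. They report only what shows in the picture. A call takes as long as a camera call. They do not tell look-alikes from the thing itself.
- models.recognise(camera, target): "point" ([column, row] in pixels, amid what is visible of it).
- models.masks_of(camera, target): "mask" (400x640 bool, what is visible of it) and "point" ([column, row] in pixels, amid what is visible of it).
The state is a dict: "time": time; "qpos": joint angles; "qd": joint speeds; "tau": joint torques, N m; "tcp_pos": TCP position; "eef_rot": TCP orientation; "contact_force": force on the tool from outside, world axes, zero at the start; "wrist_torque": the same for the moment, N m; "width": finger opening in m; "gripper_force": force on a finger pad.
Only numpy, scipy, OpenCV 4.12 (cv2) and the standard library are available. Lean on these libraries where they do the work, as an engineer would, in place of code of your own. Each camera call takes 0.05 s, during which the arm holds its last target. There are 200 camera calls.

TASK

Pick up the blood tube lying on the counter and press it down into the two spring clips on the tube shaker's springy deck until both clips have snapped round it, its round foot pointing to the upright end stop. Then push the tube along in the clips until its foot is against the end stop, and let go. The deck sinks as you press: never drive it down to the bottom of its springs, and do not disturb the vial, the beaker or the dropper bottle.

Things in the scene. Friction and masses are not known exactly. Their poses are not given: they have to be found in the camera images.
- tube_mid (a point): the capped blood tube, 115 mm long, lying on the counter; the point is on its axis half-way along. Its own z axis runs along the tube from the round foot to the stopper. Plain glass part 12.8 mm in diameter from 26 to 91 mm from the foot (the foot end below that is up to 14 mm wide), the stopper 17.2 mm in diameter from 91 to 115 mm. 12 g
- tube_foot (a point): the foot end of the tube, on its axis, 57.5 mm from tube_mid (same axes)
- shaker: the fixed housing of the tube shaker, 150 x 68 x 37 mm, origin under its centre on the counter; x is along the tube's place, from the stopper end to the end stop, y across, z up
- seat (a point): on the axis of the seated tube, midway between the two clips, axes as the shaker's. It rides on the deck, an aluminium plate 116 x 50 mm above the housing; 26 mm above the plate, 103 mm above the counter while the deck is up. The tube goes in with its foot 2 to 8 mm short of the stop, so that the clips meet the plain glass, and is then pushed along (a few N of friction)
- clip_far (a point): the clip near the stop, at the seated tube's axis, 21 mm from seat along +x. Each clip is a pair of upright spring-steel fingers 6 mm wide, their tips 11 mm above this point; flared mouth 20 mm wide at the top, 9 mm at the narrowest, 5 mm above this point. An unsnapped tube rests about 7 mm too high. Snapping takes 6 to 9 N a clip, both at once up to 16 N; then the force falls suddenly
- clip_near (a point): the other clip, 21 mm from seat along -x (36 mm are free between the clips). In both, the snapped tube sits on a rigid saddle 6.4 mm below this point
- stop_face (a point): the near face of the upright end stop on the deck, at the height of the seated tube's axis, 59 mm from seat along +x; plate 22 mm wide and 3 mm thick, its top 9 mm above that axis. Against it the tube's foot is home
- deck (a joint): how far the deck has sunk on its springs, 0 (up) to 0.032 m (at the bottom); it yields softly from about 1 N on, so seat, clips and stop sink away by a centimetre or two under the press before the clips give; pressing both clips at once to the snap leaves only some mm of travel. It rises again when let go
- vial: small glass reagent vial with a screw cap, 22 mm in diameter, 41 mm high; bystander; origin under its centre
- beaker: glass beaker, 52 mm in diameter, 66 mm high; bystander; origin under its centre
- dropper: squeeze dropper bottle, 35 mm in diameter, 95 mm high; bystander; origin under its centre
Things that resemble listed ones, but are neither listed nor needed, are in the scene too. There is more than one size of the part that bears tube_mid; the job needs the smaller.

How it is judged:
On the way:
1. the tube is snapped into both clips, level and down on the saddles (z of tube_mid in the frame of seat between -0.0025 and 0.0018 m and y of tube_mid in the frame of seat between -0.002 and 0.002 m and angle between the z axis of tube_mid and the x axis of seat, either way round below 0.05 rad), for 0.2 s.
At the end, for the whole second after the job is handed in: the tube lies in both clips, its axis within about 2 mm of the seat in height and sideways and within 0.05 rad of the seat's x axis, its foot towards the end stop and no more than 2 mm from it, the deck up (sunk less than 2 mm), the tube released and at rest (all of step 1 and x of tube_foot in the frame of stop_face above -0.002 m and value of joint deck below 0.002 m and linear speed of tube below 0.02 m/s); the robot touches nothing.
It fails at once if the deck is driven down to the bottom of its springs (sunk more than 31 mm) (value of joint deck above 0.031 m).
It fails at once if the vial is moved more than 20 mm or tipped over (distance of vial from where it was at the start of the episode above 0.02 m or angle between vial's own z axis and vertical above 0.5 rad).
It fails at once if the beaker is moved more than 20 mm or tipped over (distance of beaker from where it was at the start of the episode above 0.02 m or angle between beaker's own z axis and vertical above 0.5 rad).
It fails at once if the dropper bottle is moved more than 20 mm or tipped over (distance of dropper from where it was at the start of the episode above 0.02 m or angle between dropper's own z axis and vertical above 0.5 rad).
It also fails if it takes over 67 s, if anything falls off the work surface, if the arm or the gripper's body presses on something with over 40 N, if the wrist force passes 120 N, or if a joint passes its speed limit or range.

## Working session

There is one attempt and no reset: what is moved stays moved. The work goes in short steps, each a Python script; the robot and the scene stay as the last script left them, time stands still between calls to the robot, and variables do not carry over. Pictures are saved under pics/ and viewed, at most 10 in all, crops included, and the job is handed in when it is done.

```bash
mkdir -p pics; ls
python3 - <<'E'
from station import ctrl,get_state,vision,models
import cv2,numpy as np
for c in("top","side"):
    im,d=vision.grab_frame(c); cv2.imwrite(f"pics/{c}0.png",im); np.savez(f"{c}0.npz",im=im,d=d)
    i=vision.camera_info(c); print(c,(-i["R"].T@i["t"]).round(3),i["R"][2].round(2),i["mtx"][0,0])
    for n in("tube_mid","tube_foot","shaker","seat","clip_far","clip_near","stop_face","vial","beaker","dropper"):
        print(c,n,[(np.round(r["point"]).tolist(),round(r["p"],2)) for r in models.recognise(c,n)])
print(ctrl.pinch_z,get_state())
E
```

```text
pics
top [ 0.444 -0.394  1.058] [ 0.17 -0.02 -0.99] 380.464674306462
top tube_mid [([421.0, 256.0], 0.78), ([310.0, 242.0], 0.51)]
top tube_foot [([424.0, 254.0], 0.83), ([308.0, 236.0], 0.76)]
top shaker [([233.0, 244.0], 0.82)]
top seat [([227.0, 237.0], 0.93)]
top clip_far [([231.0, 236.0], 0.6), ([306.0, 244.0], 0.46)]
top clip_near [([228.0, 241.0], 0.88)]
top stop_face [([228.0, 234.0], 0.64)]
top vial [([274.0, 180.0], 0.56)]
top beaker [([335.0, 193.0], 0.91), ([272.0, 178.0], 0.64)]
top dropper [([379.0, 250.0], 0.74)]
side [0.22  0.466 0.434] [ 0.38 -0.86 -0.34] 516.455557460594
side tube_mid [([422.0, 208.0], 0.86), ([359.0, 258.0], 0.66), ([314.0, 272.0], 0.59)]
side tube_foot [([360.0, 261.0], 0.82), ([424.0, 207.0], 0.66)]
side shaker [([316.0, 294.0], 0.74)]
side seat [([312.0, 272.0], 0.57)]
side clip_far [([311.0, 275.0], 0.71)]
side clip_near [([314.0, 273.0], 0.55), ([358.0, 262.0], 0.3)]
side stop_face [([311.0, 274.0], 0.59)]
side vial [([251.0, 252.0], 0.53)]
side beaker [([308.0, 229.0], 0.6)]
side dropper [([400.0, 219.0], 0.83)]
-0.0187 {'time': 1.1, 'qpos': array([ 1.26253045,  0.50749702, -0.23763375,  1.50020745,  0.12566121,
        1.14885821, -0.1548258 ]), 'qd': array([ 0.00104767,  0.00171129,  0.00104024,  0.00084299,  0.00050424,
       -0.00160704,  0.0027291 ]), 'tau': array([-7.90866288e-04, -6.20380640e+01, -2.18496814e+00, -2.49966949e+01,
        1.39107942e-02,  2.46909782e-03,  7.92272061e-06]), 'tcp_pos': array([ 0.25129431, -0.5722532 ,  0.2312754 ]), 'eef_rot': array([-4.97259227e-06,  9.78679546e-01,  2.05393148e-01,  3.28602106e-05]), 'contact_force': array([-0.25112966,  0.41336757, -0.05026004]), 'wrist_torque': array([-0.04233157, -0.05642542, -0.03874505]), 'gripper_force': 0.0, 'width': 0.08575194118255149}
```

Run:
```python
import cv2
a=cv2.imread("pics/top0.png")[140:320,170:490]; cv2.imwrite("pics/top0c.png",cv2.resize(a,(800,450),interpolation=2))
a=cv2.imread("pics/side0.png")[160:360,200:500]; cv2.imwrite("pics/side0c.png",cv2.resize(a,(800,533),interpolation=2))
```

```text
(no output)
```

View pics/top0c.png

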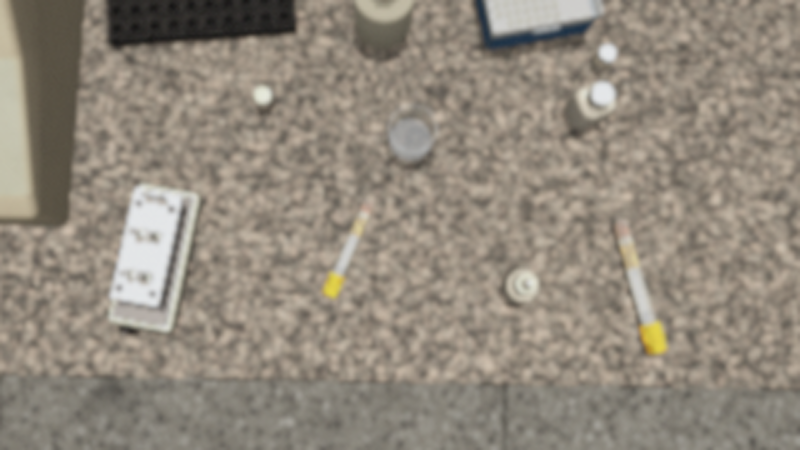

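View pics/side0c.png

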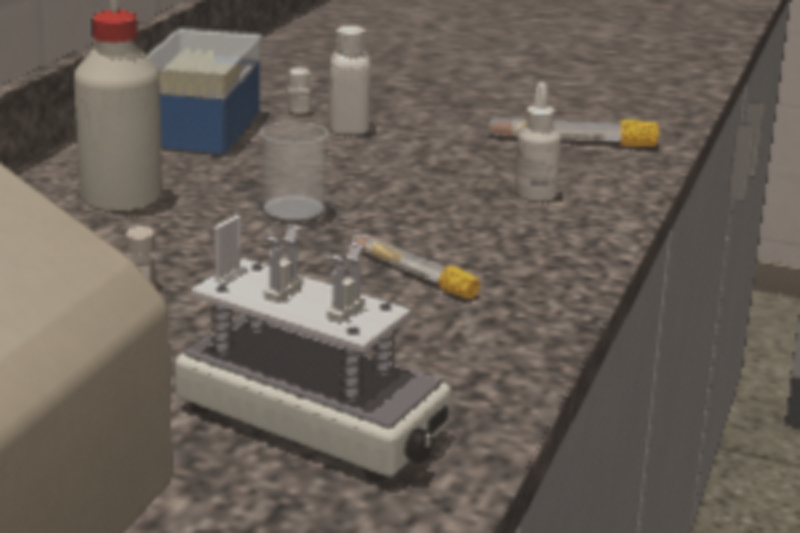

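The top view shows the shaker at about (230,243), with its stop at the upper end. The smaller tube is at about (310,242) with its stopper at the lower left, and the larger look-alike is at (424,255). In the side view the stop plate is at (285,253) and the clips at about (306,264) and (330,271). Next I'll zoom in for accurate marks.

```bash
cat > h.py <<'E'
import numpy as np,cv2
from station import ctrl,get_state,vision,models
I={c:vision.camera_info(c) for c in("top","side")}
def proj(c,X):
    i=I[c]; p=(np.atleast_2d(X)@i["R"].T+i["t"])@i["mtx"].T; return p[:,:2]/p[:,2:]
def back(c,uv,z):
    i=I[c]; o=-i["R"].T@i["t"]; r=i["R"].T@np.linalg.solve(i["mtx"],[*uv,1]); return o+r*(z-o[2])/r[2]
E
python3 - <<'E'
from h import *
s=cv2.imread("pics/side0.png")[235:302,265:362]; cv2.imwrite("pics/s1.png",cv2.resize(s,None,fx=8,fy=8,interpolation=1))
s=cv2.imread("pics/top0.png")[208:278,208:308]; cv2.imwrite("pics/t1.png",cv2.resize(s,None,fx=8,fy=8,interpolation=1))
for c in("top","side"):
    for n in("tube_mid","deck","shaker"):
      for r in models.masks_of(c,n):
        m=r["mask"].astype(np.uint8); p=np.argwhere(m)[:,::-1].astype(np.float32)
        b=cv2.boxPoints(cv2.minAreaRect(p)); mu=p.mean(0); z={"tube_mid":.008,"deck":.077,"shaker":.03}[n]
        print(c,n,round(r["p"],2),mu.round(1),b.round(1).tolist(),len(p),back(c,mu,z).round(4))
        print("   ends",[back(c,(b[i]+b[j])/2,z).round(4).tolist() for i,j in((0,1),(1,2),(2,3),(3,0))])
im=cv2.imread("pics/top0.png"); hsv=cv2.cvtColor(im,cv2.COLOR_BGR2HSV)
m=cv2.inRange(hsv,(20,140,120),(35,255,255)); p=np.argwhere(m[:,:330])[:,::-1]; print("yellow top",p.mean(0),len(p),back("top",p.mean(0),.0086))
im=cv2.imread("pics/side0.png"); hsv=cv2.cvtColor(im,cv2.COLOR_BGR2HSV)
m=cv2.inRange(hsv,(18,150,100),(35,255,255))[240:]; p=np.argwhere(m)[:,::-1]+[0,240]; print("yellow side",p.mean(0),len(p),back("side",p.mean(0),.0086))
for n in("vial","beaker","dropper"): print(n,back("top",models.recognise("top",n)[0]["point"],.04).round(3))
E
```

```text
top tube_mid 0.83 [425.4 255.9] [[410.8999938964844, 229.8000030517578], [419.5, 226.8000030517578], [437.70001220703125, 278.70001220703125], [429.1000061035156, 281.70001220703125]] 346 [ 0.4792 -0.6985  0.008 ]
   ends [[0.5547, -0.672, 0.008], [0.488, -0.7075, 0.008], [0.414, -0.7185, 0.008], [0.4792, -0.6834, 0.008]]
top tube_mid 0.73 [308.8 239.2] [[298.1000061035156, 256.20001220703125], [315.29998779296875, 218.1999969482422], [320.6000061035156, 220.60000610351562], [303.3999938964844, 258.70001220703125]] 200 [ 0.5184 -0.3771  0.008 ]
   ends [[0.5238, -0.371, 0.008], [0.5738, -0.401, 0.008], [0.5174, -0.3859, 0.008], [0.4683, -0.3563, 0.008]]
top deck 0.71 [228.1 238.6] [[212.5, 259.1000061035156], [222.60000610351562, 213.0], [243.8000030517578, 217.60000610351562], [233.6999969482422, 263.79998779296875]] 955 [ 0.5109 -0.1713  0.077 ]
   ends [[0.5168, -0.1441, 0.077], [0.5713, -0.1809, 0.077], [0.5061, -0.1989, 0.077], [0.4528, -0.1623, 0.077]]
top shaker 0.68 [231.1 242.7] [[210.8000030517578, 270.5], [222.89999389648438, 211.6999969482422], [250.89999389648438, 217.39
[... 871 characters left out ...]
313.29998779296875]] 2335 [ 0.5105 -0.1657  0.077 ]
   ends [[0.5823, -0.1821, 0.077], [0.5348, -0.2585, 0.077], [0.4434, -0.1492, 0.077], [0.4885, -0.0888, 0.077]]
side shaker 0.65 [315.7 294.3] [[254.89999389648438, 307.0], [284.0, 232.0], [385.1000061035156, 271.20001220703125], [356.0, 346.20001220703125]] 5805 [ 0.5119 -0.1853  0.03  ]
   ends [[0.619, -0.229, 0.03], [0.5461, -0.3448, 0.03], [0.4202, -0.1813, 0.03], [0.4873, -0.0969, 0.03]]
yellow top [302.7804878  253.87804878] 41 [ 0.47804612 -0.36151322  0.0086    ]
yellow side [371.63247863 265.57264957] 117 [ 0.47827923 -0.36094224  0.0086    ]
vial [ 0.674 -0.277  0.04 ]
beaker [ 0.643 -0.445  0.04 ]
dropper [ 0.491 -0.565  0.04 ]
```

View pics/s1.png

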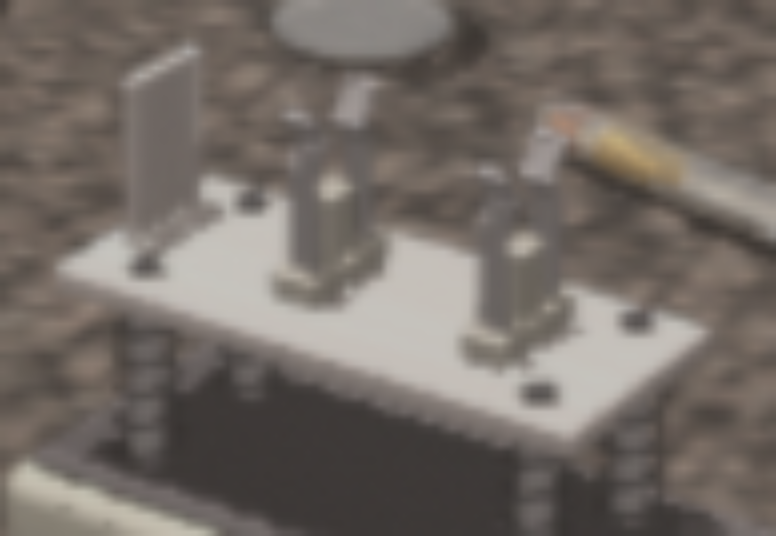

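View pics/t1.png

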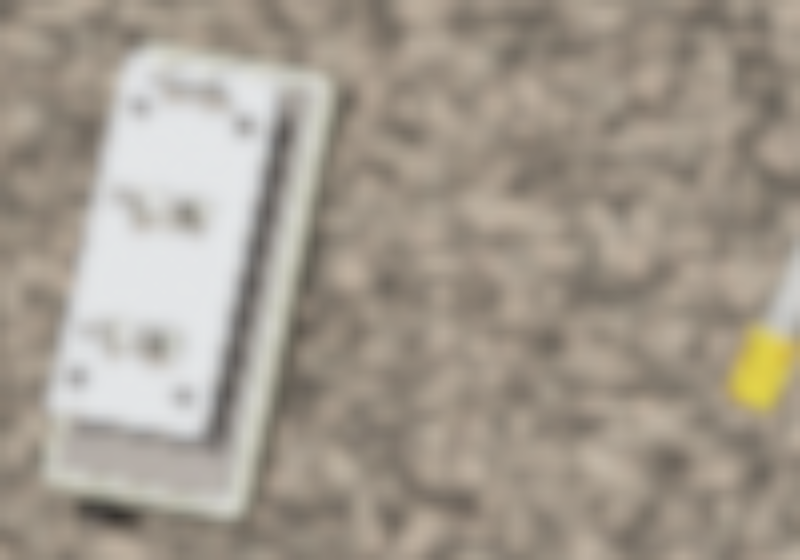

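In the side zoom the stop's top edge runs (129,87)–(198,50), the clip tips are at (295,115), (362,78), (487,172) and (548,110), and the plate corners and screws are clear. I'll fit the shaker pose to these marks by least squares.

Run:
```python
from h import *
from scipy.optimize import least_squares
z=.103
# (cam,u,v, kind, local)
M=[("side",129,87,"f",(59,11,9)),("side",198,52,"f",(59,-11,9)),
("side",295,115,"f",(21,10,11)),("side",362,78,"f",(21,-10,11)),("side",487,172,"f",(-21,10,11)),("side",548,110,"f",(-21,-10,11)),
("side",58,268,"p",(58,25,-26)),("side",572,440,"p",(-58,25,-26)),("side",708,330,"p",(-58,-25,-26)),
("side",148,265,"s",(1,1,-25)),("side",250,200,"s",(1,-1,-25)),("side",538,393,"s",(-1,1,-25)),("side",635,320,"s",(-1,-1,-25)),
("top",140,105,"s",(1,1,-25)),("top",245,125,"s",(1,-1,-25)),("top",75,377,"s",(-1,1,-25)),("top",182,397,"s",(-1,-1,-25)),
("top",50,412,"p",(-58,25,-26)),("top",205,438,"p",(-58,-25,-26))]
O={"side":(265,235),"top":(208,208)}
def res(p):
    x,y,a,o,c,hx,hy=p; out=[]
    for cam,u,v,k,l in M:
        l=np.array(l,float)
        if k=="p": l[0]+=o*1e3
        if k=="s": l=np.array([c*1e3+l[0]*hx*1e3,l[1]*hy*1e3,l[2]])
        l/=1e3
        X=[x+l[0]*np.cos(a)-l[1]*np.sin(a),y+l[0]*np.sin(a)+l[1]*np.cos(a),z+l[2]]
        out+=list((proj(cam,X)[0]-((np.array([u,v])+.5)/8-.5+O[cam]))*(1 if cam=="side" else 1.3))
    return np.array(out)
s=least_squares(res,[.51,-.17,-.3,0,0,.045,.02],loss="soft_l1",x_scale=.01)
r=s.fun.reshape(-1,2)
print(s.x.round(4))
for m,e in zip(M,r): print(m[0],m[3],m[4],e.round(2))
a=s.x[2]
# tube foot: fit in both views, foot at 115mm; stopper centre at 103 from foot
im=cv2.imread("pics/side0.png"); t=cv2.imread("pics/top0.png")
S=np.array([.4781,-.3612])
for f in((.5738,-.401),(.5746,-.4042),(.5238*0+.5184,-.3771)):
    d=np.array(f)-S; print("yaw",np.arctan2(d[1],d[0]),np.hypot(*d))
cv2.imwrite("pics/t2.png",np.hstack([cv2.resize(t[210:270,290:330],None,fx=9,fy=9,interpolation=1),cv2.resize(im[240:280,325:385],(400*6//4-160,540)[0:2],interpolation=1)]))
```

```text
[ 0.5032 -0.1693 -0.1584  0.0089  0.0071  0.0441  0.0172]
side f (59, 11, 9) [ 0.13 -0.78]
side f (59, -11, 9) [ 0.09 -1.16]
side f (21, 10, 11) [0.24 0.24]
side f (21, -10, 11) [-0.54  0.34]
side f (-21, 10, 11) [0.13 0.06]
side f (-21, -10, 11) [-0.18  3.01]
side p (58, 25, -26) [-0.4  -0.57]
side p (-58, 25, -26) [ 0.1  -1.06]
side p (-58, -25, -26) [ 0.61 -0.82]
side s (1, 1, -25) [-0.32 -0.05]
side s (1, -1, -25) [0.06 0.  ]
side s (-1, 1, -25) [ 0.07 -0.31]
side s (-1, -1, -25) [ 0.12 -0.29]
top s (1, 1, -25) [-0.28  0.16]
top s (1, -1, -25) [-0.37 -0.02]
top s (-1, 1, -25) [0.38 0.12]
top s (-1, -1, -25) [0.22 0.  ]
top p (-58, 25, -26) [-0.74 -0.15]
top p (-58, -25, -26) [-0.8  0.2]
yaw -0.3941231667042506 0.1036461769676045
yaw -0.41918540568889834 0.1056468172734039
yaw -0.3757914527711716 0.043323203944306735
```

View pics/t2.png

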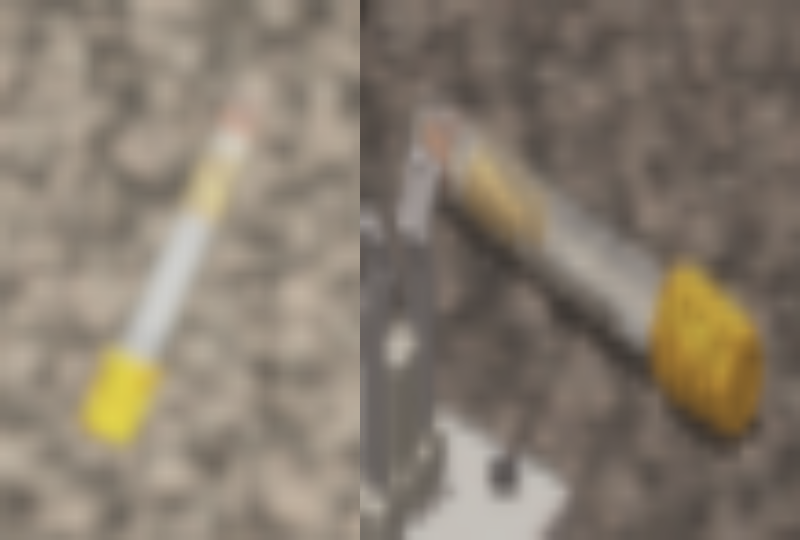

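```bash
cat >> h.py <<'E'
def q(t): return [0,np.cos(t/2),np.sin(t/2),0]
SEAT=np.array([.5032,-.1693]); YAW=-.158
U=np.array([np.cos(YAW),np.sin(YAW)])
def st(tag=""):
    s=get_state(); print(tag,round(s["time"],2),s["tcp_pos"].round(4),"F",s["contact_force"].round(1),"M",s["wrist_torque"].round(2),"w",round(s["width"],4),round(s["gripper_force"],1)); return s
E
python3 - <<'E'
from h import *
ty=-.41; d=np.array([np.cos(ty),np.sin(ty)]); G=np.array([.478,-.3612])+d*.049
print(G)
ctrl.movep([*G,.12],q(ty)); st("above")
ctrl.movel([*G,.0035]); st("down")
ctrl.close_gripper(80); st("closed")
ctrl.movel([*G,.19]); st("lift")
P=SEAT
ctrl.movep([*P,.19],q(YAW)); st("over")
ctrl.movel([*P,.135]); st("hover")
for c in("top","side"):
    im,_=vision.grab_frame(c); cv2.imwrite(f"pics/{c}1.png",im)
a=cv2.resize(cv2.imread("pics/side1.png")[220:310,260:380],None,fx=6,fy=6,interpolation=1); cv2.imwrite("pics/s2.png",a)
E
```

```text
[ 0.52293892 -0.38073186]
above 2.87 [ 0.5221 -0.3822  0.1203] F [ 1.2  0.1 -0.8] M [-0.03 -0.01  0.01] w 0.0854 0.0
down 3.79 [ 0.5234 -0.3814  0.0044] F [-0.9  0.  -0.2] M [-0.02  0.05  0.03] w 0.0852 0.0
closed 4.48 [ 0.523  -0.3808  0.0038] F [-0.8  0.5  4.2] M [ 0.09  0.18 -0.06] w 0.0094 78.4
lift 5.88 [ 0.5225 -0.3804  0.189 ] F [-0.1 -0.9 -0.3] M [ 0.   -0.    0.04] w 0.0093 78.3
over 6.73 [ 0.5035 -0.1712  0.19  ] F [ 0.3 -0.8  0.1] M [-0.04  0.03 -0.02] w 0.0091 78.3
hover 7.25 [ 0.5034 -0.1706  0.135 ] F [ 0.1 -0.1  1.2] M [ 0.01 -0.   -0.01] w 0.0093 78.3
```

View pics/s2.png

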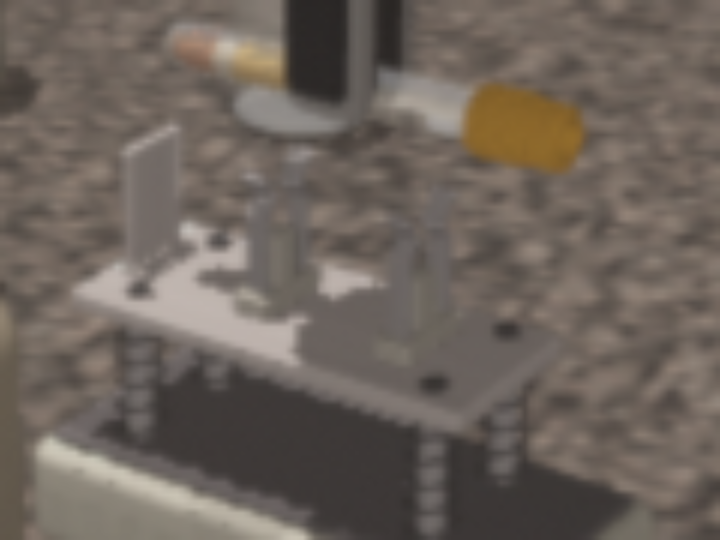

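The tube is held above the clips with its foot at about (288,227), towards the stop, and its stopper at (347,241). Next I'll measure the tube's pose in the gripper.

Run:
```python
from h import *
def vplane(c,uv,P=SEAT,off=0):
    i=I[c]; o=-i["R"].T@i["t"]; r=i["R"].T@np.linalg.solve(i["mtx"],[*uv,1]); n=np.array([-U[1],U[0],0])
    X=o+r*((n[:2]@P+off-n@o)/(n@r)); return X,(X[:2]-SEAT)@U
for name,uv in(("foot",(288.3,226.7)),("stop centre",(347.4,241.3))): print(name,*vplane("side",uv))
im=cv2.imread("pics/side1.png"); hsv=cv2.cvtColor(im,cv2.COLOR_BGR2HSV)
m=cv2.inRange(hsv,(15,150,80),(35,255,255)); m[:, :330]=0; m[:,365:]=0; m[:225]=0;m[260:]=0
p=np.argwhere(m)[:,::-1]; print("yel side",p.mean(0),len(p),*vplane("side",p.mean(0)))
r=cv2.minAreaRect(p.astype(np.float32)); print(r)
im=cv2.imread("pics/top1.png"); hsv=cv2.cvtColor(im,cv2.COLOR_BGR2HSV)
m=cv2.inRange(hsv,(18,130,100),(38,255,255))[200:300,180:270]; p=np.argwhere(m)[:,::-1]+[180,200]
X=back("top",p.mean(0),.139); print("yel top",p.mean(0),len(p),X,(X[:2]-SEAT)@U,(X[:2]-SEAT)@[-U[1],U[0]])
cv2.imwrite("pics/t3.png",cv2.resize(im[200:275,195:270],None,fx=8,fy=8,interpolation=1)[:600])
```

```text
foot [ 0.55522054 -0.17758833  0.13924397] 0.05267668516788859
stop centre [ 0.45320705 -0.16133472  0.14109004] -0.0506235184970866
yel side [346.71859296 240.98994975] 199 [ 0.45431121 -0.16151065  0.14128591] -0.04950543339184087
((347.0384521484375, 240.8076934814453), (18.8271484375, 11.374736785888672), 11.309932708740234)
yel top [217.63492063 260.66666667] 63 [ 0.45383572 -0.16378796  0.139     ] -0.04961667714461107 -0.0023237664571361125
```

View pics/t3.png

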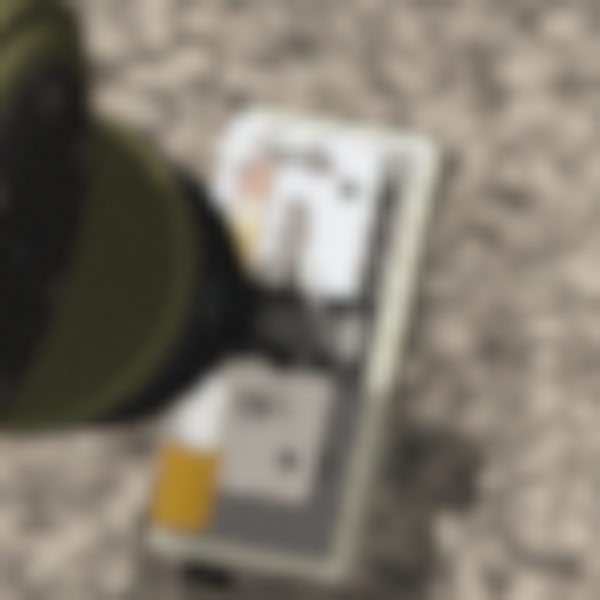

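Run:
```python
from h import *
ctrl.pause(.05); st("now")
im=cv2.imread("pics/top1.png").astype(int); sub=im[212:236,218:238]
m=(sub[...,2]-sub[...,1]>22); p=np.argwhere(m)[:,::-1]+[218,212]; print(len(p),p.tolist()[:40])
N=np.array([-U[1],U[0]])
for uv in(p.mean(0),(226.3,221.3),(217.63,260.67)):
    X=back("top",uv,.140); print(uv,(X[:2]-SEAT)@U,(X[:2]-SEAT)@N)
# original-picture consistency check of deck screws in top frame under hover
```

```text
now 7.4 [ 0.504  -0.1699  0.136 ] F [-0.6 -0.4 -0.4] M [-0.05 -0.03  0.04] w 0.009 78.3
7 [[226, 221], [227, 221], [226, 222], [227, 222], [226, 223], [227, 223], [227, 224]]
[226.57142857 222.28571429] 0.04366218854932451 -0.0034503405805208914
(226.3, 221.3) 0.04588516603683874 -0.0022875174762949074
(217.63, 260.67) -0.04959782953752118 -0.0025628855765859777
```

```bash
cat >> h.py <<'E'
N=np.array([-U[1],U[0]])
def avg(n=6):
    L=[]
    for _ in range(n):
        ctrl.pause(.02); L.append(get_state())
    f=np.mean([s["contact_force"] for s in L],0); m=np.mean([s["wrist_torque"] for s in L],0); p=np.mean([s["tcp_pos"] for s in L],0)
    return p,np.array([f[:2]@U,f[:2]@N,f[2]]),np.array([m[:2]@U,m[:2]@N,m[2]])
E
python3 - <<'E'
from h import *
P=SEAT+.0018*N
ctrl.movel([*P,.125],max_speed=.05)
print("free",*[a.round(4) for a in avg()])
fm=0
for z in np.arange(.114,.0839,-.002):
    ctrl.movel([*P,z],max_speed=.04)
    p,f,m=avg(4); print(round(z,4),p.round(4),f.round(1),m.round(2))
    if fm-f[2]>2.5: print("drop"); break
    if f[2]>22: break
    fm=max(fm,f[2])
print(get_state()["time"])
im,_=vision.grab_frame("side"); cv2.imwrite("pics/side2.png",im)
cv2.imwrite("pics/s4.png",cv2.resize(im[220:310,260:380],None,fx=6,fy=6,interpolation=1))
E
```

```text
free [ 0.5034 -0.1674  0.1249] [ 0.1843 -0.2691 -0.0355] [ 0.0192 -0.0018 -0.0082]
0.114 [ 0.5034 -0.1675  0.1138] [-0.4  0.   0.1] [0.   0.02 0.01]
0.112 [ 0.5035 -0.1675  0.112 ] [ 0.3  0.2 -0.2] [ 0.01  0.01 -0.01]
0.11 [ 0.5035 -0.1676  0.11  ] [ 0.2 -0.5 -0.1] [-0.07  0.   -0.01]
0.108 [ 0.5036 -0.1678  0.1081] [ 0.3 -1.2  1.3] [-0.25 -0.08 -0.01]
0.106 [ 0.5036 -0.1678  0.1061] [ 0.6 -2.   2.4] [-0.45 -0.16 -0.02]
0.104 [ 0.5035 -0.1678  0.104 ] [ 0.4 -2.9  3.1] [-0.62 -0.16 -0.04]
0.102 [ 0.5035 -0.1677  0.102 ] [ 0.3 -3.1  4.2] [-0.72 -0.11 -0.03]
0.1 [ 0.5036 -0.1677  0.1001] [ 0.2 -3.6  5.5] [-0.78 -0.09 -0.05]
0.098 [ 0.5037 -0.1678  0.0983] [ 0.3 -3.2  6.3] [-0.78 -0.05  0.  ]
0.096 [ 0.5037 -0.1678  0.0964] [-0.  -3.8  7.1] [-0.8  -0.04 -0.01]
0.094 [ 0.5038 -0.1679  0.0945] [ 0.1 -3.6  8.3] [-0.84  0.   -0.02]
0.092 [ 0.5039 -0.1679  0.0926] [ 0.2 -3.7  9.5] [-0.81  0.    0.03]
0.09 [ 0.504  -0.1679  0.0907] [-0.2 -3.5  9.8] [-0.81  0.01 -0.01]
0.088 [ 0.5041 -0.168   0.0888] [-0.3 -3.7 10.3] [-0.83  0.03 -0.  ]
0.086 [ 0.5036 -0.1677  0.0865] [ 0.4 -3.6  7. ] [-0.8   0.19 -0.16]
drop
12.775
```

View pics/s4.png

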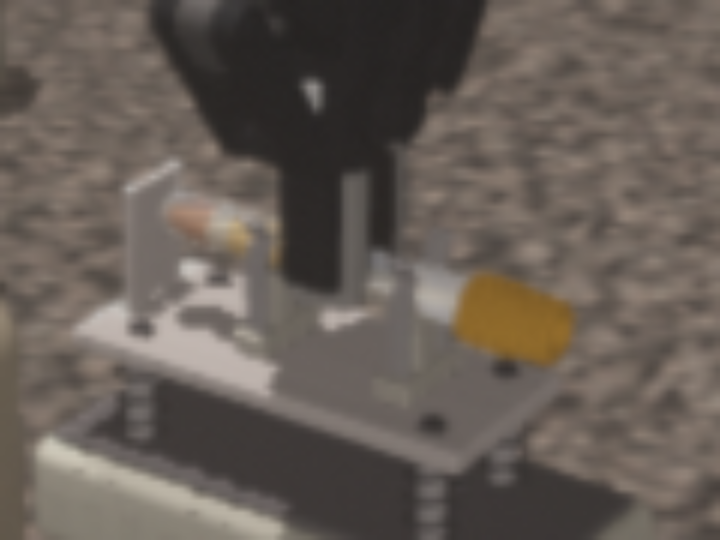

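The tube sits between both clips' fingers, but the stopper end may be slightly low. I'll check the heights numerically.

Run:
```python
from h import *
from scipy.optimize import fsolve
def vplane(uv,off=0):
    i=I["side"]; o=-i["R"].T@i["t"]; r=i["R"].T@np.linalg.solve(i["mtx"],[*uv,1]); n=np.array([-U[1],U[0],0])
    X=o+r*((n[:2]@SEAT+off-n@o)/(n@r)); return round(X[2],4),round((X[:2]-SEAT)@U,4)
c=lambda u,v:((u+.5)/6-.5+260,(v+.5)/6-.5+220)
for k,u,v,off in(("foot",168,210,0),("pink",188,216,0),("stopper",513,318,0),("stop top +y",128,190,.011),("stop top -y",178,163,-.011),("plate -x+y",458,462,.025),("plate +x+y",78,325,.025)): print(k,vplane(c(u,v),off))
print("hover:");
for k,u,v,off in(("pink",190,47,0),("stopper",525,128,0),("stop top +y",128,152,.011),("stop top -y",178,125,-.011),("plate -x+y",460,425,.025),("plate +x+y",75,290,.025)): print(k,vplane(c(u,v),off))
```

```text
foot (np.float64(0.0924), np.float64(0.0545))
pink (np.float64(0.0924), np.float64(0.0481))
stopper (np.float64(0.0914), np.float64(-0.0485))
stop top +y (np.float64(0.101), np.float64(0.0589))
stop top -y (np.float64(0.1003), np.float64(0.0593))
plate -x+y (np.float64(0.064), np.float64(-0.0491))
plate +x+y (np.float64(0.067), np.float64(0.0648))
hover:
pink (np.float64(0.1394), np.float64(0.0472))
stopper (np.float64(0.1415), np.float64(-0.0501))
stop top +y (np.float64(0.1116), np.float64(0.0587))
stop top -y (np.float64(0.1111), np.float64(0.0592))
plate -x+y (np.float64(0.074), np.float64(-0.0494))
plate +x+y (np.float64(0.0767), np.float64(0.0655))
```

Stop top minus 9 mm gives the seat axis at z≈0.0916, and the tube axis measures 0.092 and is level. Both clips have snapped. Now I'll let the deck rise, relax the sideways load and push the tube along.

Run:
```python
from h import *
P=SEAT+.0018*N
ctrl.movel([*P,.096],max_speed=.04); print("up",*[a.round(3) for a in avg()])
P=SEAT-.0002*N
ctrl.movel([*P,.0975],max_speed=.04); print("centred",*[a.round(3) for a in avg()])
for d in np.arange(.001,.0076,.001):
    ctrl.movel([*(P+U*d),.0975],max_speed=.04)
    p,f,m=avg(4); print(round(d,4),round((p[:2]-SEAT)@U,4),p.round(4),f.round(1),m.round(2))
    if f[0]<-10: break
im,_=vision.grab_frame("side"); cv2.imwrite("pics/side3.png",im)
cv2.imwrite("pics/s5.png",cv2.resize(im[220:310,260:380],None,fx=6,fy=6,interpolation=1))
```

```text
up [ 0.504 -0.168  0.096] [ 1.995 -4.517  1.45 ] [-0.917 -0.185 -0.144]
centred [ 0.503 -0.169  0.097] [0.848 1.018 0.962] [ 0.2   -0.027 -0.065]
0.001 -0.0001 [ 0.5031 -0.1687  0.0971] [-3.4  3.2  1.2] [ 0.79  0.85 -0.11]
0.002 0.0005 [ 0.5038 -0.1689  0.097 ] [-4.3  3.4  1.1] [ 0.78  1.15 -0.06]
0.003 0.0016 [ 0.5048 -0.1691  0.097 ] [-4.   4.   0.8] [ 0.81  1.15 -0.09]
0.004 0.0026 [ 0.5058 -0.1693  0.097 ] [-4.5  3.9  1.7] [ 0.79  1.07 -0.06]
0.005 0.0037 [ 0.5069 -0.1694  0.0971] [-3.9  4.1  1.1] [ 0.77  1.08 -0.09]
0.006 0.0044 [ 0.5076 -0.1695  0.097 ] [-4.7  4.1  0.9] [ 0.83  1.19 -0.09]
0.007 0.0044 [ 0.5076 -0.1695  0.0967] [-6.5  3.5  1.6] [ 0.82  1.63 -0.09]
```

View pics/s5.png

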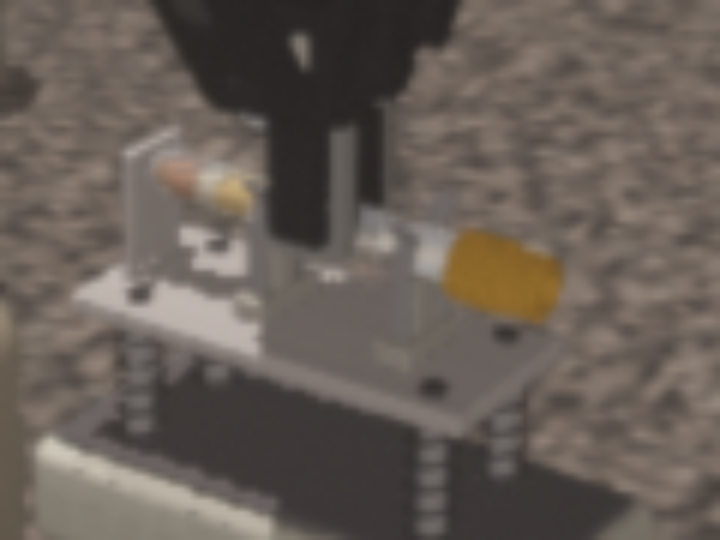

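The foot meets the stop plate at about (286,248), and the tool stalled with the force rising. I'll push another 2 mm to be sure it's home, then release, back off straight up, and check.

Run:
```python
from h import *
P=SEAT+.0007*N
for d in(.007,.0085,.010):
    ctrl.movel([*(P+U*d),.0975],max_speed=.04)
    p,f,m=avg(4); print(d,round((p[:2]-SEAT)@U,4),f.round(1),m.round(2))
    if f[0]<-14: break
p=get_state()["tcp_pos"]
ctrl.movel([*(SEAT+.0007*N+U*.0048),.098],max_speed=.04); print(*[a.round(3) for a in avg()])
ctrl.ungrasp(); st("open")
p=get_state()["tcp_pos"]
ctrl.movel([p[0],p[1],.22],max_speed=.1); st("up")
ctrl.movep([.42,-.42,.28],q(YAW)); ctrl.pause(.3); st("away")
for c in("side","top"):
    im,_=vision.grab_frame(c); cv2.imwrite(f"pics/{c}4.png",im)
a=cv2.resize(cv2.imread("pics/side4.png")[225:310,262:375],None,fx=7,fy=7,interpolation=1)
cv2.imwrite("pics/s6.png",a[:600])
```

```text
0.007 0.0044 [-6.5  1.5  1.5] [ 0.35  1.62 -0.07]
0.0085 0.0045 [-9.6  2.   1.3] [ 0.39  2.22 -0.09]
0.01 0.0045 [-12.1   2.    1.9] [ 0.41  2.86 -0.08]
[ 0.507 -0.169  0.098] [-4.089  1.837  0.175] [ 0.393  1.012 -0.08 ]
open 18.0 [ 0.5081 -0.1694  0.098 ] F [ 0.   0.6 -0.1] M [-0.01 -0.01 -0.01] w 0.0854 0.0
up 19.37 [ 0.5077 -0.1693  0.2194] F [0.3 1.  0.6] M [ 0.05  0.   -0.04] w 0.0853 0.0
away 20.73 [ 0.4208 -0.419   0.2799] F [-1.2 -0.5  0.3] M [ 0.04 -0.05  0.03] w 0.0858 0.0
```

View pics/s6.png

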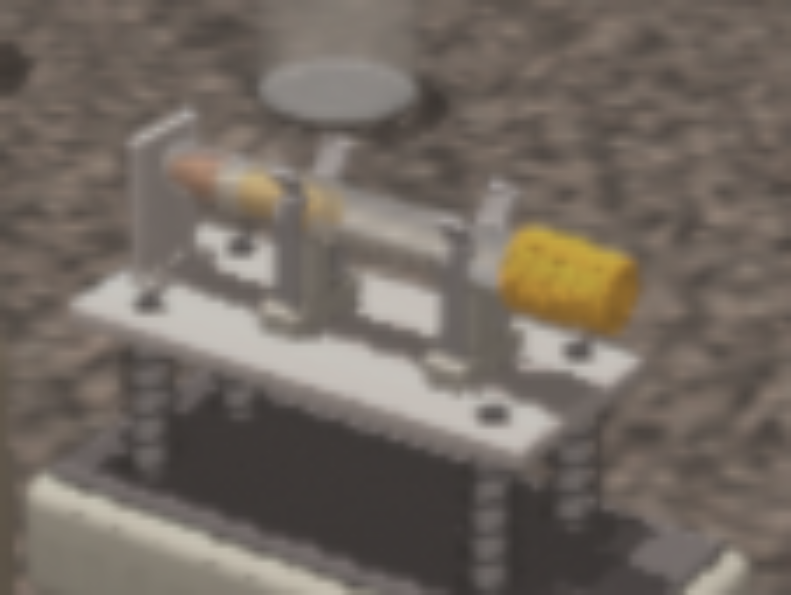

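The tube is in both clips with its foot end at the stop, crop (165,165), and the deck is up. One numeric check of the foot gap before I hand in.

Run:
```python
from h import *
w=lambda x,y,z:[*(SEAT+U*x+N*y),.103+z]
c=lambda p:((p-[262,225]+.5)*7-.5).round(0)
for n,l in(("stopface axis",(.059,0,0)),("stopper near end",(.059-.091,0,0)),("stopper end",(.059-.115,0,0)),("stop top+y",(.059,.011,.009)),("clip near",(-.021,0,0))): print(n,c(proj("side",w(*l))[0]))
im=cv2.imread("pics/side4.png"); hsv=cv2.cvtColor(im,cv2.COLOR_BGR2HSV)
m=cv2.inRange(hsv,(18,150,80),(35,255,255)); m[:,:330]=0; m[:,365:]=0; m[:240]=0; m[280:]=0
p=np.argwhere(m)[:,::-1]; print("yellow centre",c(p.mean(0)),"expected",c(proj("side",w(.059-.103,0,0))[0]))
```

```text
stopface axis [165. 161.]
stopper near end [517. 265.]
stopper end [618. 295.]
stop top+y [134. 141.]
clip near [473. 252.]
yellow centre [569. 280.] expected [567. 280.]
```

The measured stopper centre, (569,280), matches the home prediction of (567,280) to about 0.5 mm.

```bash
python3 -c "
from station import ticket
print(ticket.close_job())"
```

```text
the job is handed in; nothing more can be done
None
```

The job is handed in: the smaller tube is snapped into both clips with its foot against the end stop, the deck is back up and the gripper is clear, after about 21 s of robot time; the judge's verdict was not returned.

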